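# Shut a hinged casting mould, pin it and keep the flanges squeezed

## Task

Get the plaster mould ready for pouring: swing its open half shut, then take the steel pin with the cylindrical knob from the tool rack, push it down through the three aligned knuckles until its collar sits on the top one, and let go of it. The pin has a little play, so then pinch the two wooden flanges next to it firmly together to keep the seam tight, and finish while still holding them squeezed shut. Leave the other tools in the rack and the things on the bench where they are.

Things in the scene. Friction and masses are not known exactly. Their poses are not given: they have to be found in the camera images.
- mould: plaster mould in a plywood case, fixed on a board 225 x 150 x 18 mm. Origin: centre of the board's underside; z up. x runs along the seam from the pin end (axis at -89 mm) to the hinge end (axis at +84). Seam plane y = 0; fixed half on +y, hinged half (leaf) on -y. Each half's case: x -36 to +70 mm, 53 mm thick from the seam, top 108 mm above the bench. Pin-side flanges: x -74 to -36 mm
- leaf (a joint): opening angle of the leaf about the upright hinge axis: 0 = shut (hard stop, knuckles line up); grows, counter-clockwise from above, as it swings out to the mould's -y side; 0.5 to 1.2 at the start. Friction of about 1 N at the outer end: it stays where left. From the hinge axis along the leaf: case 14 to 120 mm, flange to 158, knuckle at 173. Underside 19 mm above the bench
- hinge_axis (a point): on the leaf's upright hinge axis, 108 mm above the bench (level with the case's top); axes as the mould
- leaf_back (a point): on the flat outer face of the leaf's case, at half height (74 mm above the bench), 105 mm along the leaf from the hinge axis and 53 mm out from its seam face: a good place to push it shut. Its -y axis points out of the face; axes turn with the leaf
- pin_hole (a point): centre of the upper mouth of the top knuckle, 98 mm above the bench. Three coaxial upright steel tubes, 19 mm outside, 11 mm bore: top (77 to 98 mm above the bench) and bottom (28 to 49) on the fixed half, middle (52 to 73) on the leaf. The flanges begin 15 mm from this axis towards the hinge and rise 10 mm higher than this mouth; all other sides are open. Axes as the mould
- leaf_eye (a point): middle of the leaf's knuckle on the axis of its bore, about 74 mm above the bench; 25 mm straight below pin_hole when the leaf is shut
- ear_top (a point): where to pinch: middle of the top edge of the two shut flanges, on the seam, 108 mm above the bench, 34 mm from the pin's axis. Face to face the flanges make an ear 24 mm thick across the seam (mould y) and 38 mm long along it (mould x), between the case and the knuckles, open on both sides down to the board. Pinch it from above, fingers closing along the mould's y. Axes as the mould
- fixed_flange: the fixed half's upright plywood flange, 12 mm thick (mould y 0 to +12 mm), 38 mm long, 19 to 108 mm above the bench. Its origin is NOT on it but on the hinge axis, 19 mm above the bench; axes as the mould; the flange spans x = -158 to -120 mm here
- leaf_flange: the leaf's upright plywood flange, 12 mm thick (y -12 to 0 in its own frame), 38 mm long, 19 to 108 mm above the bench. Its origin is on the hinge axis, 19 mm above the bench; its x axis points from the leaf's pin end to the hinge; the flange spans x = -158 to -120 mm here
- pin: steel pin: shank 9 mm thick, 75 mm long, its last 17 mm tapered to 4 mm, under a 19 mm collar 5 mm high and a grooved cylindrical knob 21 mm wide and 33 mm high; 50 to 100 g. Origin on the axis at the collar's underside; z up; knob's top at 38 mm. Hangs upright in one of the rack's holes, collar on the rack's top; the only tool there with a cylindrical steel head
- pin_tip (a point): lower end of the pin's shank, 75 mm below the collar's underside; z along the pin
- pin_knob (a point): grip point of the pin: on its axis, 26 mm above the collar's underside
- rack: fixed wooden tool rack, 190 x 75 mm, top board 88 mm above the bench with three 11.5 mm holes in a row at x = -60, 0, +60 mm, y = 0. Origin at the centre of its underside. A tool hangs in each hole, in any order; their heads rise up to 66 mm above the board. Take the pin with the fingers closing across the row (rack y)
- awl: awl with a pear-shaped wooden handle 32 mm thick and 48 mm high, hanging in the rack; origin at the underside of the handle. Leave it alone
- modeller: dark wooden modelling tool with a slim round handle 18 mm thick, 66 mm high, hanging in the rack; origin at the underside of the handle. Leave it alone
- beaker_a: pale cast beaker, 60 mm wide, 80 mm high, standing upside down on the bench; origin at its underside. Leave it alone
- beaker_b: a second beaker like it. Leave it alone
- rib: flat wooden rib 95 x 48 x 6 mm lying on the bench; origin at its underside. Leave it alone. (Further back, beyond 0.75 m from the robot, stand a bowl, a spray bottle up to 180 mm high and other studio things, all out of the way.)
Mind the look-alikes: they are no part of the job. Leave any purple look-alike of the pin alone.

How it is judged:
On the way, in this order (a step that is already met when the one before it is completed fails the run):
1. the leaf is swung shut (within 0.03 rad) before the pin goes in (value of joint leaf below 0.03 rad and not (horizontal distance between pin_tip and pin_hole below 0.006 m and z of pin_tip in the frame of pin_hole below 0 m)), for 0.2 s.
2. the pin is down through all three knuckles with its collar on the top one, and let go (z of pin_tip in the frame of pin_hole below -0.071 m and horizontal distance between pin_tip and pin_hole below 0.006 m and angle between pin_tip's own z axis and vertical below 0.1 rad and value of joint leaf below 0.03 rad and contact force between the fingers and pin below 0.1 N), for 0.2 s.
At the end, for the whole second after the job is handed in: The leaf is shut within 0.01 rad, the pin is down through the knuckles with its collar within 4 mm of the top one, on their axis within 6 mm and upright within 0.1 rad, and the fingers no longer touch it but press on both flanges, with more than 8 N on each, and hold them so through the last second (value of joint leaf below 0.01 rad and z of pin_tip in the frame of pin_hole below -0.071 m and horizontal distance between pin_tip and pin_hole below 0.006 m and angle between pin_tip's own z axis and vertical below 0.1 rad and contact force between the fingers and leaf_flange above 8 N and contact force between the fingers and fixed_flange above 8 N and contact force between the fingers and pin below 0.1 N); the arm keeps its last pose, push and grip.
It fails at once if another tool in the rack is moved more than 25 mm or tipped over (distance of any of awl, modeller from where it was at the start of the episode above 0.025 m or angle between any of awl, modeller's own z axis and vertical above 0.35 rad).
It fails at once if a beaker is moved more than 25 mm or tipped over (distance of any of beaker_a, beaker_b from where it was at the start of the episode above 0.025 m or angle between any of beaker_a, beaker_b's own z axis and vertical above 0.35 rad).
It fails at once if the wooden rib is moved more than 25 mm or tipped over (distance of rib from where it was at the start of the episode above 0.025 m or angle between rib's own z axis and vertical above 0.35 rad).
It also fails if it takes over 69 s, if anything falls off the work surface, if the arm or the gripper's body presses on something with over 40 N, if the wrist force passes 120 N, or if a joint passes its speed limit or range.

## Robot

A 7-joint arm with a two-finger parallel gripper is mounted at the origin on the work surface. World frame = base frame: x ahead of the robot, y to its left, z up, the work surface at z = 0. Lengths are in m, angles in rad, forces in N, time in s.
With the tool pointing down it reaches from about 0.425 to 0.875 m from the base axis. Payload 4.7 kg.
Tool frame: the origin (TCP) lies at the very end of the fingers, on their centre line; the grasp point (between the pads) lies 19 mm behind it (grip_point_offset is the distance from the TCP to the grasp point, in m); x points along the fingers, z is the direction in which the jaws open and shut, and the axes are right-handed (so a half turn about x gives the same grasp; the last joint's range is limited). The gripper opens to 87 mm and grips with 3 to 60 N. Pads are 19 mm wide; open, the fingers measure 117 mm over their backs; the gripper's body (75 mm by 190 mm) begins 51 mm behind the grasp point.
Start: joints at [1.329, 0.321, -0.07, 1.45, 0.023, 1.371, -0.057], TCP at [0.164, -0.629, 0.223] pointing down, gripper open.
Joint ranges: [-2.86, 2.86], [-0.3, 2.09], [-1.38, 1.24], [0.06, 2.45], [-1.56, 4.7], [0.09, 2.05], [-2.69, 2.69]. Speed limits (rad/s): [2.57, 2.57, 3.14, 3.14, 3.14, 3.14, 3.14].

## Interface

Orientations are given as a rotation vector (axis times angle).
In Python, from bench import get_state, get_image, calibration, close_job, grip_point_offset gives the robot as it stands.
- The arm moves only by the tool play_rows, never from a script. Its argument "targets" is a list of rows, each an object with "claw": the closure, from 0 (fully open) to 1 (shut); "linear": the shift along the tool's x, y, z as a fraction of full scale, a list of three; "rotation": the turn, a rotation vector about the tool's x, y, z as a fraction of full scale, a list of three. In form: [{"claw": claw, "linear": [x, y, z], "rotation": [wx, wy, wz]}, ...]. A call has 1 to 10 rows; each row shifts and turns the pose as measured when the row begins, along the tool's axes as they then stand; what a row does not reach is not made up. Full scale, the value 1, is 2.5 cm for a shift and 90 degrees for a turn. A row lasts 1/12 s, in which the tool goes at most 41.7 mm and 7.16 degrees, less where a joint would pass 70% of its speed; a pose out of reach is approached as far as the arm can. A call with a number of a shift or a turn outside -1 to 1 is refused whole. A call with a gripper value outside its range is refused whole. The fingers move at their own pace and stop on an object; "newtons" is the grip in N (left out, the last holds). Time passes only in rows, so rows that do not move let the fingers close. It gives the time, the measured TCP pose, the force and the opening at its end, in the units of the state.
- get_state(): the state, without advancing time (a new reading comes with each control period).
- get_image(name): name is "scene" or "side" or "wrist"; returns the picture (480x640x3 uint8, blue, green, red); there is no depth.
- calibration(name): a dict with "fx", "fy", "cx", "cy" (pixels), "rvec" (rotation vector, rad) and "tvec" (3), from world to camera coordinates, as OpenCV has them; the wrist camera has in their place "hand_eye" (4x4, takes a point from camera to tool coordinates, whose origin is the TCP and whose axes are the tool frame's). Camera axes: x right, y down, z forward; pixel columns grow to the right and rows downward; lengths in m; the calibration is good to about 2 mm. A picture is of the moment at which its call begins: read the wrist's pose just before it. calibration takes no time and is no camera call.
- close_job(): hands the job in, once; it reports no verdict.
The state is a dict: "time": time; "joint_positions": joint angles; "qd": joint speeds; "joint_torque": joint torques, N m; "position": TCP position; "tool_rot": TCP orientation; "ft_force": force on the tool from outside, world axes, zero at the start; "torque": the same for the moment, N m; "grip_width": opening from 0.0 (shut) to 1.0 (fully open).
Only numpy, scipy, OpenCV 4.12 (cv2) and the standard library are available. Lean on these libraries where they do the work, as an engineer would, in place of code of your own. Each camera call takes 0.05 s, during which the arm holds its last target. There are 200 camera calls.

## Working session

There is one attempt and no reset: what is moved stays moved. The work goes in short steps, Python scripts to look and compute and a tool call to move; the robot and the scene stay as the last step left them, time stands still between calls to the robot, and variables do not carry over. Pictures are saved under pics/ and viewed, about 8 in all and at most 12, crops included, and the job is handed in when it is done.

Besides the shell and the picture viewer there is one more tool, called after ">>>" as name([rows], argument=value, ...), one row to a line, values as JSON. play_rows: Moves the arm, as the interface text tells. Shift numbers are shares of 2.5 cm and turn numbers shares of 90 degrees, none past 1 either way. Its arguments: {"type":"object","properties":{"targets":{"type":"array"},"newtons":{"type":"number"}},"required":["targets"]}

```bash
mkdir -p pics
cat > h.py <<'E'
import numpy as np, cv2
from bench import *
def cam(n):
    c=calibration(n);K=np.array([[c['fx'],0,c['cx']],[0,c['fy'],c['cy']],[0,0,1.]])
    if 'rvec' in c:
        R=cv2.Rodrigues(np.array(c['rvec'],float))[0];t=np.array(c['tvec'],float).ravel()
    else:
        s=get_state();T=np.eye(4);T[:3,:3]=cv2.Rodrigues(np.array(s['tool_rot'],float))[0];T[:3,3]=s['position']
        M=np.linalg.inv(T@np.array(c['hand_eye']));R=M[:3,:3];t=M[:3,3]
    return K,R,t
def proj(C,p):
    K,R,t=C;q=K@(R@np.asarray(p,float).reshape(-1,3).T+t[:,None]);return (q[:2]/q[2]).T
def ray(C,uv):
    K,R,t=C;d=R.T@np.linalg.inv(K)@np.array([uv[0],uv[1],1.]);return -R.T@t,d/np.linalg.norm(d)
def atz(C,uv,z):
    o,d=ray(C,uv);return o+d*(z-o[2])/d[2]
def tri(obs):
    A=np.zeros((3,3));b=np.zeros(3)
    for C,uv in obs:
        o,d=ray(C,uv);P=np.eye(3)-np.outer(d,d);A+=P;b+=P@o
    x=np.linalg.solve(A,b);return x,[np.round(proj(C,x)[0]-uv,1) for C,uv in obs]
E
python3 - <<'E'
from h import *
print(get_state())
for n in('scene','side'):
    im=get_image(n);cv2.imwrite(f'pics/{n}0.png',im)
    C=cam(n);print(n,-C[1].T@C[2],C[0][0,0])
print(calibration('wrist'),grip_point_offset)
E
```

```text
{'time': 0.0, 'joint_positions': array([ 1.32910285,  0.32183935, -0.07009184,  1.45169769,  0.02260726,
        1.37080579, -0.0568555 ]), 'qd': array([ 1.30701671e-03, -1.96425537e-03,  5.65873357e-05, -1.85761565e-03,
       -1.23729139e-03,  1.57162842e-03, -3.19299759e-03]), 'joint_torque': array([ 9.50255926e-04, -4.91294074e+01, -4.03361712e-01, -3.12526882e+01,
       -6.37930096e-02,  4.37905372e-02,  1.61596613e-04]), 'position': array([ 0.16426731, -0.62831251,  0.22143958]), 'tool_rot': array([ 1.01983546,  1.32110097, -1.01797646]), 'ft_force': array([ 0.22116481,  0.21215013, -0.36117815]), 'torque': array([-0.01014386, -0.04017581,  0.0092311 ]), 'grip_width': 0.9974048137315195}
scene [0.89576024 0.59585077 0.64187103] 512.9745410314072
side [-0.21888458  0.83926348  0.97473533] 594.7718508262187
{'fx': 364.35556477510886, 'fy': 364.35556477510886, 'cx': 317.5603877566252, 'cy': 241.52620501831902, 'hand_eye': array([[ 1.72220175e-04, -2.51675519e-01,  9.67811657e-01,
        -1.61589641e-01],
       [-4.12185038e-04, -9.67811607e-01, -2.51675433e-01,
         6.93239198e-02],
       [ 9.99999900e-01, -3.55573898e-04, -2.70413567e-04,
         9.57080651e-05],
       [ 0.00000000e+00,  0.00000000e+00,  0.00000000e+00,
         1.00000000e+00]])} 0.0187
```

View pics/scene0.png

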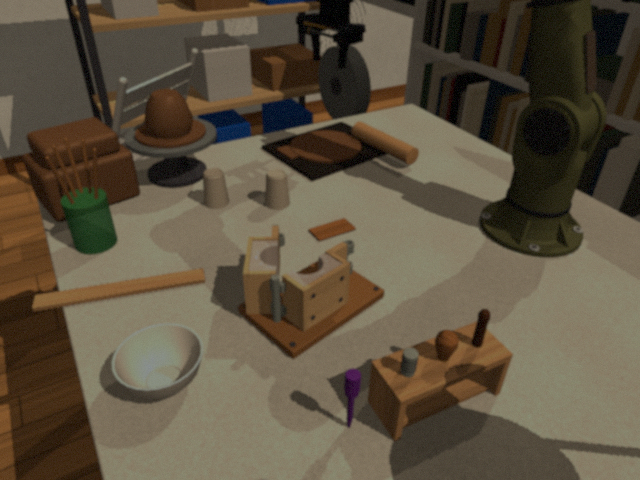

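View pics/side0.png

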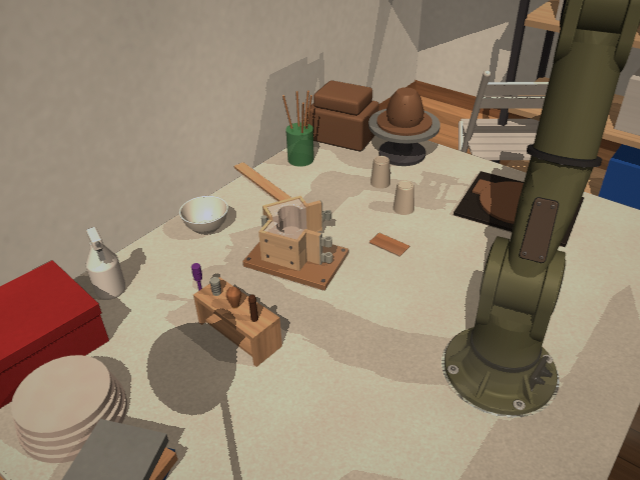

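The scene view shows the mould around (300,290) and the rack around (440,370). The rack holds a grey cylinder (410,360), a pear-shaped awl (447,345) and a dark slim handle (482,328). A purple look-alike stands outside the rack at (352,390). In the side view the rack heads are at (215,285), (233,296) and (253,308), with the purple one at (197,272). The pin should be the grey cylinder at the end of the row nearest the purple one; I'll confirm that in enlarged crops.

Run:
```python
import cv2,numpy as np
a=cv2.imread('pics/scene0.png');b=cv2.imread('pics/side0.png')
def crop(im,x,y,w,h,s,g=1.0):
    c=cv2.resize(im[y:y+h,x:x+w],None,fx=s,fy=s,interpolation=cv2.INTER_CUBIC)
    c=np.clip((c/255.)**(1/g)*255,0,255).astype('uint8')
    for k in range(0,w,20):
        cv2.putText(c,str(x+k),(k*s,9),0,.33,(0,255,255),1);cv2.line(c,(k*s,10),(k*s,14),(0,255,255),1)
    for k in range(20,h,20):
        cv2.putText(c,str(y+k),(0,k*s+4),0,.33,(0,255,255),1)
    return c
cv2.imwrite('pics/c_scene.png',crop(a,232,222,160,140,4,1.6)[:560])
cv2.imwrite('pics/c_side.png',crop(b,180,190,180,150,4,1.2))
cv2.imwrite('pics/c_rack.png',crop(a,340,295,180,140,4,1.6))
```

```text
(no output)
```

View pics/c_scene.png

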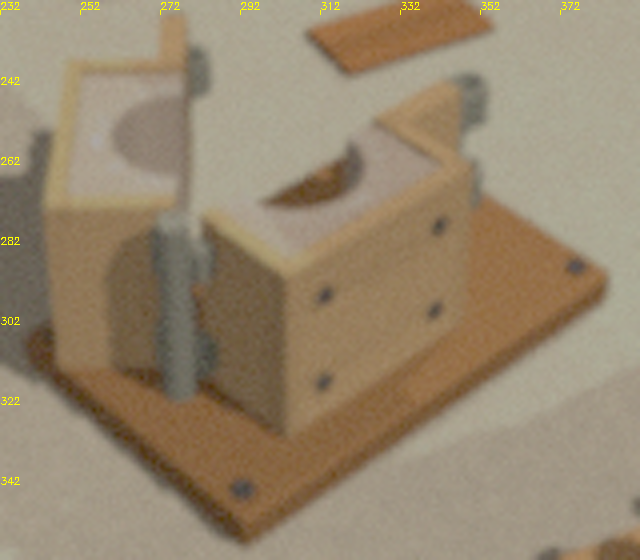

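View pics/c_side.png

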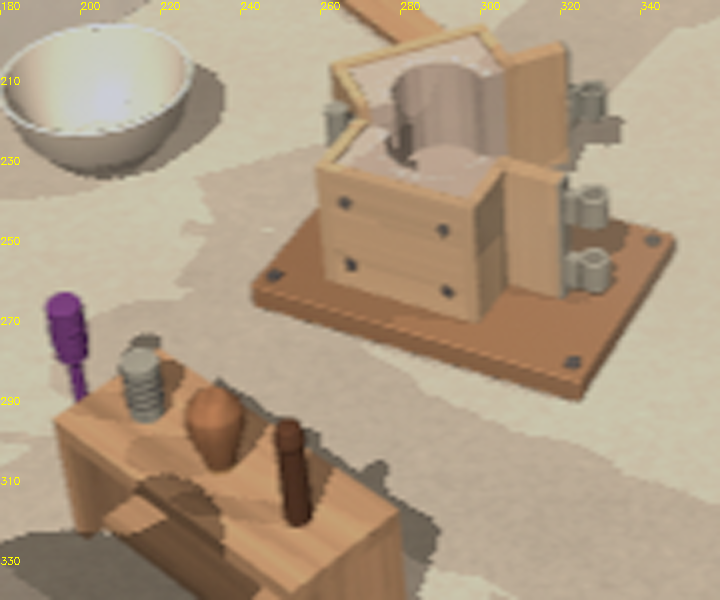

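View pics/c_rack.png

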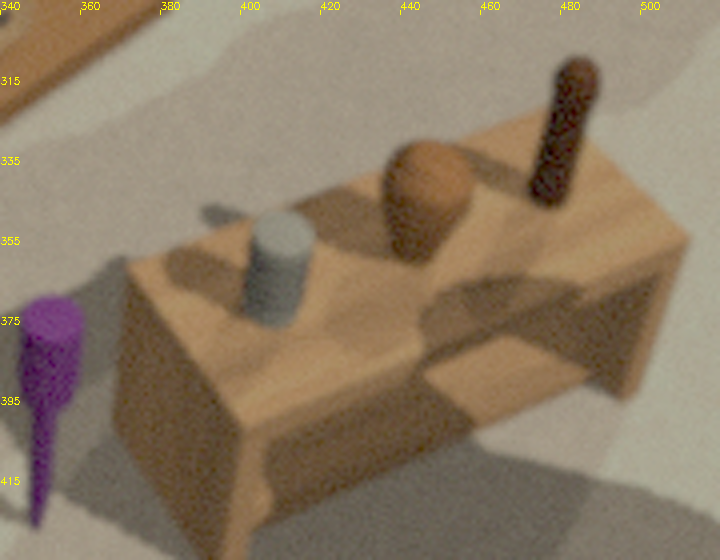

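The crops confirm the pin: the grey, grooved cylindrical head in the rack's end hole, top at scene (411,352) and side (215,279). The awl is at (447,345), the modeller at (482,325), and the purple look-alike stands outside the rack. Next I fit the poses to corner pixels from both views.

```bash
cat > fit.py <<'E'
from h import *
from scipy.optimize import least_squares
S,D=cam('scene'),cam('side')
def P(cr,o): return np.array(cr)/4+o
so=lambda *p:P(p,(232,222)); do=lambda *p:P(p,(180,190)); ro=lambda *p:P(p,(340,295))
b=18;m=[((-112.5,75,b),S,so(607,275)),((112.5,75,b),S,so(245,530)),((112.5,-75,b),S,so(28,340)),
((112.5,75,b),D,do(253,287)),((-112.5,75,b),D,do(580,388)),((-112.5,-75,b),D,do(675,238)),
((70,53,108),S,so(288,268)),((-36,53,108),S,so(470,165)),((70,53,108),D,do(318,170)),((-36,53,108),D,do(475,205)),
((-89,0,98),S,so(472,80)),((-89,0,98),D,do(594,192))]
def w(p,q):
    c,s=np.cos(p[2]),np.sin(p[2]);q=np.array(q)/1e3
    return np.array([p[0]+c*q[0]-s*q[1],p[1]+s*q[0]+c*q[1],q[2]])
def fit(m,x0):
    best=None
    for y in np.arange(-3,3.2,.5):
        r=least_squares(lambda p:np.concatenate([proj(C,w(p,q))[0]-uv for q,C,uv in m]),[*x0,y],x_scale=[.1,.1,1],loss='soft_l1')
        if best is None or r.cost<best.cost:best=r
    print(np.round(best.x,4),best.cost);
    for q,C,uv in m: print(q,'S' if C is S else 'D',np.round(proj(C,w(best.x,q))[0]-uv,1))
    return best.x
x0=atz(S,(300,300),.05)[:2]
M=fit(m,x0)
def leaf(a,q): # q: along from hinge, y, z
    c,s=np.cos(a),np.sin(a); x,y=-q[0],q[1]; return w(M,(84+c*x-s*y,s*x+c*y,q[2]))
l=[((14,-53,108),S,so(52,203)),((120,-53,108),S,so(68,65)),((173,0,73),S,so(197,52)),((173,0,73),D,do(594,92))]
r=least_squares(lambda p:np.concatenate([proj(C,leaf(p[0],q))[0]-uv for q,C,uv in l]),[.8]);A=r.x[0];print('leaf',A,np.round(r.fun,1))
rk=[((-95,37.5,88),S,ro(128,268)),((-95,-37.5,88),S,ro(243,432)),((95,-37.5,88),S,ro(690,237)),
((-95,37.5,88),D,do(163,345)),((-95,-37.5,88),D,do(55,422)),((95,-37.5,88),D,do(303,595)),((95,37.5,88),D,do(402,517))]
R=fit(rk,atz(S,(440,370),.08)[:2])
print('holes',w(R,(-60,0,88)),w(R,(0,0,88)),w(R,(60,0,88)))
print('pin top',tri([(S,ro(285,230)),(D,do(141,358))]))
print('modeller top',tri([(S,ro(578,72)),(D,do(290,427))]))
print('pinhole',tri([(S,so(472,80)),(D,do(594,192))]),w(M,(-89,0,98)))
for n,q in dict(hinge=(0,0,108),back=(105,-53,74),eye=(173,0,74),tipouter=(158,-12,108)).items(): print(n,leaf(A,q))
print('ear',w(M,(-55,0,108)))
for n,(a,c) in dict(beakA=((215,205),(380,185)),beakB=((277,205),(403,211)),rib=((331,229),(389,244))).items(): print(n,atz(S,a,.0),atz(D,c,.0))
print('purple',tri([(S,ro(52,318)),(D,do(65,302))]))
E
python3 fit.py
```

```text
[ 0.5519 -0.012   0.2383] 13.988681152708436
(-112.5, 75, 18) S [ 2.  -1.8]
(112.5, 75, 18) S [ 0.6 -3.1]
(112.5, -75, 18) S [-0.7 -2.8]
(112.5, 75, 18) D [-1.5 -0.9]
(-112.5, 75, 18) D [-0.6 -1.6]
(-112.5, -75, 18) D [-0.1 -1.3]
(70, 53, 108) S [0.3 1.3]
(-36, 53, 108) S [ 1.5 -0.9]
(70, 53, 108) D [-1.4 -1.3]
(-36, 53, 108) D [-1.   0.9]
(-89, 0, 98) S [-0.1 -0.6]
(-89, 0, 98) D [-0.7  0.1]
leaf 0.8366287477470463 [-1.1  0.   0.7 -2.7 -0.3 -0.3 -0.6 -1. ]
[0.4909 0.2559 3.0739] 11.31952464039412
(-95, 37.5, 88) S [ 0.3 -1.9]
(-95, -37.5, 88) S [ 1.  -2.5]
(95, -37.5, 88) S [ 0.7 -1.2]
(-95, 37.5, 88) D [-1.6  0.3]
(-95, -37.5, 88) D [-1.3 -1.3]
(95, -37.5, 88) D [-3.4 -0.9]
(95, 37.5, 88) D [-1.4 -2.1]
holes [0.55073606 0.25180431 0.088     ] [0.49087335 0.25586094 0.088     ] [0.43101064 0.25991757 0.088     ]
pin top (array([0.54997978, 0.25020851, 0.12392908]), [array([-0.3, -0.7]), array([-0.3,  0.4])])
modeller top (array([0.43103242, 0.25806484, 0.14816895]), [array([-0.4, -0.8]), array([-0.3,  0.5])])
pinhole (array([ 0.46478683, -0.03416929,  0.09665368]), [array([-0.2, -0.5]), array([-0.1,  0.4])]) [ 0.46543408 -0.03298083  0.098     ]
hinge [0.63354375 0.00786201 0.108     ]
back [ 0.63020597 -0.10970864  0.074     ]
eye [ 0.55123667 -0.14430416  0.074     ]
tipouter [ 0.568928   -0.13681973  0.108     ]
ear [ 0.49847297 -0.02495391  0.108     ]
beakA [ 0.58981681 -0.42341554  0.        ] [ 0.57280086 -0.42478903  0.        ]
beakB [ 0.46095777 -0.35440466  0.        ] [ 0.44809812 -0.3526732   0.        ]
rib [ 0.39959463 -0.20624992  0.        ] [ 3.99413803e-01 -2.05963934e-01 -1.11022302e-16]
purple (array([0.63083884, 0.23345921, 0.10938207]), [array([-0.3, -0.8]), array([-0.3,  0.4])])
```

```bash
cat >> h.py <<'E'
def go(p,jaw,quiet=False):
    """units needed from the measured pose to TCP p with tool straight down and jaw axis along world yaw `jaw`"""
    s=get_state();R=cv2.Rodrigues(np.array(s['tool_rot'],float))[0]
    best=None
    for k in (0,np.pi):
        x=np.array([0,0,-1.]);z=np.array([np.cos(jaw+k),np.sin(jaw+k),0]);G=np.c_[x,np.cross(z,x),z]
        rv=cv2.Rodrigues(R.T@G)[0].ravel()
        if best is None or np.linalg.norm(rv)<np.linalg.norm(best): best=rv
    d=np.array(p)-s['position'];print('t',round(s['time'],2),'pos',np.round(s['position'],4),'jawyaw',round(np.degrees(np.arctan2(R[1,2],R[0,2])),2),'toolx',np.round(R[:,0],3),'F',np.round(s['ft_force'],1),'w',round(s['grip_width'],3))
    print('d world mm',np.round(d*1e3,1),'units tool',np.round(R.T@d/.025,2),'turn units',np.round(best/(np.pi/2),3),'deg',np.round(np.degrees(best),1),'j',np.round(s['joint_positions'],2))
E
python3 - <<'E'
from h import *
go((.672,-.135,.2),.238+np.pi/2)
E
```

```text
t 0.1 pos [ 0.1643 -0.6284  0.2216] jawyaw -75.34 toolx [-0.001  0.002 -1.   ] F [-0.8  0.2  0.9] w 0.995
d world mm [507.7 493.4 -21.6] units tool [  0.89  24.64 -13.95] turn units [ 0.011 -0.001  0.   ] deg [ 1.  -0.1  0. ] j [ 1.33  0.32 -0.07  1.45  0.02  1.37 -0.06]
```

>>> play_rows([
  {"claw": 1,"linear": [0,0.9,-0.51],"rotation": [0.011,0,0]},
  {"claw": 1,"linear": [0,0.9,-0.51],"rotation": [0,0,0]},
  {"claw": 1,"linear": [0,0.9,-0.51],"rotation": [0,0,0]},
  {"claw": 1,"linear": [0,0.9,-0.51],"rotation": [0,0,0]},
  {"claw": 1,"linear": [0,0.9,-0.51],"rotation": [0,0,0]},
  {"claw": 1,"linear": [0,0.9,-0.51],"rotation": [0,0,0]},
  {"claw": 1,"linear": [0,0.9,-0.51],"rotation": [0,0,0]},
  {"claw": 1,"linear": [0,0.9,-0.51],"rotation": [0,0,0]},
  {"claw": 1,"linear": [0,0.9,-0.51],"rotation": [0,0,0]},
  {"claw": 1,"linear": [0,0.9,-0.51],"rotation": [0,0,0]},
], newtons=15)

```text
time: 0.93
position: [0.3507, -0.4474, 0.2142]
tool_rot: [1.047, 1.319, -1.047]
ft_force: [0.6, -0.3, 0.6]
grip_width: 0.325
```

```bash
python3 -c "
from h import *
go((.672,-.135,.15),.238+np.pi/2)"
```

```text
t 0.93 pos [ 0.3507 -0.4474  0.2142] jawyaw -77.32 toolx [-0.01   0.008 -1.   ] F [ 0.6 -0.3  0.6] w 0.325
d world mm [321.3 312.4 -64.2] units tool [ 2.54 15.3  -9.34] turn units [-0.011 -0.007  0.005] deg [-1.  -0.6  0.5] j [ 1.06  0.17 -0.22  1.65  0.04  1.33 -0.52]
```

>>> play_rows([
  {"claw": 1,"linear": [0.1,0.9,-0.55],"rotation": [-0.01,0,0]},
  {"claw": 1,"linear": [0.1,0.9,-0.55],"rotation": [0,0,0]},
  {"claw": 1,"linear": [0.1,0.9,-0.55],"rotation": [0,0,0]},
  {"claw": 1,"linear": [0.1,0.9,-0.55],"rotation": [0,0,0]},
  {"claw": 1,"linear": [0.1,0.9,-0.55],"rotation": [0,0,0]},
  {"claw": 1,"linear": [0.1,0.9,-0.55],"rotation": [0,0,0]},
  {"claw": 1,"linear": [0.1,0.9,-0.55],"rotation": [0,0,0]},
  {"claw": 1,"linear": [0.1,0.9,-0.55],"rotation": [0,0,0]},
  {"claw": 1,"linear": [0.1,0.9,-0.55],"rotation": [0,0,0]},
  {"claw": 1,"linear": [0.1,0.9,-0.55],"rotation": [0,0,0]},
])

```text
time: 1.77
position: [0.5426, -0.2494, 0.184]
tool_rot: [1.035, 1.332, -1.037]
ft_force: [-0.2, 0.3, 0.2]
grip_width: 0.006
```

>>> play_rows([
  {"claw": 1,"linear": [0.1,0.9,-0.55],"rotation": [0,0,0]},
  {"claw": 1,"linear": [0.1,0.9,-0.55],"rotation": [0,0,0]},
  {"claw": 1,"linear": [0.1,0.9,-0.55],"rotation": [0,0,0]},
  {"claw": 1,"linear": [0.1,0.9,-0.55],"rotation": [0,0,0]},
  {"claw": 1,"linear": [0.1,0.9,-0.55],"rotation": [0,0,0]},
  {"claw": 1,"linear": [0.1,0.9,-0.55],"rotation": [0,0,0]},
  {"claw": 1,"linear": [0.1,0.5,-0.3],"rotation": [0,0,0]},
])

```text
time: 2.35
position: [0.6687, -0.1172, 0.1607]
tool_rot: [1.034, 1.34, -1.037]
ft_force: [0.1, 0.2, -0.0]
grip_width: 0.002
```

```bash
python3 -c "
from h import *
go((.672,-.135,.07),.238+np.pi/2)"
```

```text
t 2.35 pos [ 0.6687 -0.1172  0.1607] jawyaw -76.32 toolx [-0.022  0.015 -1.   ] F [ 0.1  0.2 -0. ] w 0.002
d world mm [  3.3 -17.8 -90.7] units tool [3.61 0.02 0.79] turn units [ 0.001 -0.012  0.011] deg [ 0.1 -1.1  1. ] j [ 0.47  0.47 -0.45  1.41  0.19  1.33 -1.32]
```

>>> play_rows([
  {"claw": 1,"linear": [0.3,0,0.6],"rotation": [0,-0.012,0.011]},
  {"claw": 1,"linear": [0.9,0,0.1],"rotation": [0,0,0]},
  {"claw": 1,"linear": [0.9,0,0],"rotation": [0,0,0]},
  {"claw": 1,"linear": [0.9,0,0],"rotation": [0,0,0]},
  {"claw": 1,"linear": [0.6,0,0],"rotation": [0,0,0]},
  {"claw": 1,"linear": [0,0,0],"rotation": [0,0,0]},
])

```text
time: 2.85
position: [0.6745, -0.1292, 0.0644]
tool_rot: [1.026, 1.319, -1.025]
ft_force: [-0.7, -0.0, -0.8]
grip_width: 0.001
```

```bash
python3 -c "
from h import *
go((.672,-.135,.07),.238+np.pi/2)"
```

```text
t 2.85 pos [ 0.6745 -0.1292  0.0644] jawyaw -75.83 toolx [-0.001  0.002 -1.   ] F [-0.7 -0.  -0.8] w 0.001
d world mm [-2.5 -5.8  5.6] units tool [-0.22 -0.15  0.2 ] turn units [ 0.006 -0.002  0.   ] deg [ 0.5 -0.1  0. ] j [ 0.47  0.55 -0.43  1.51  0.24  1.14 -1.33]
```

>>> play_rows([
  {"claw": 1,"linear": [-0.1,-0.5,-0.3],"rotation": [0,0,0]},
  {"claw": 1,"linear": [0,-0.5,-0.35],"rotation": [0,0,0]},
  {"claw": 1,"linear": [0,-0.4,-0.11],"rotation": [0,0,0]},
  {"claw": 1,"linear": [0,-0.4,-0.11],"rotation": [0,0,0]},
  {"claw": 1,"linear": [0,-0.4,-0.11],"rotation": [0,0,0]},
  {"claw": 1,"linear": [0,-0.3,-0.16],"rotation": [0,0,0]},
  {"claw": 1,"linear": [0,-0.3,-0.16],"rotation": [0,0,0]},
  {"claw": 1,"linear": [0,-0.3,-0.16],"rotation": [0,0,0]},
])

```text
time: 3.52
position: [0.5906, -0.117, 0.0704]
tool_rot: [1.03, 1.309, -1.026]
ft_force: [2.3, -0.6, 1.3]
grip_width: 0.006
```

```bash
cat > w.py <<'E'
from h import *
M=(0.5519,-0.012,0.2383)
s=get_state();d=np.array(s['position'])[:2]-M[:2];c,q=np.cos(M[2]),np.sin(M[2])
print('mould xy mm',np.round([1e3*(c*d[0]+q*d[1]),1e3*(-q*d[0]+c*d[1])],1))
go((.672,-.135,.07),.238+np.pi/2)
E
python3 w.py
```

```text
mould xy mm [  12.8 -111.1]
t 3.52 pos [ 0.5906 -0.117   0.0704] jawyaw -76.11 toolx [ 0.006 -0.001 -1.   ] F [ 2.3 -0.6  1.3] w 0.006
d world mm [ 81.4 -18.   -0.4] units tool [0.04 2.99 1.48] turn units [ 0.003  0.002 -0.004] deg [ 0.3  0.1 -0.3] j [ 0.54  0.37 -0.46  1.74  0.19  1.07 -1.32]
```

>>> play_rows([
  {"claw": 1,"linear": [0,-0.25,-0.28],"rotation": [0,0,0]},
  {"claw": 1,"linear": [0,-0.25,-0.28],"rotation": [0,0,0]},
  {"claw": 1,"linear": [0,-0.25,-0.28],"rotation": [0,0,0]},
  {"claw": 1,"linear": [0,-0.2,-0.25],"rotation": [0,0,0]},
  {"claw": 1,"linear": [0,-0.2,-0.25],"rotation": [0,0,0]},
  {"claw": 1,"linear": [0,-0.15,-0.2],"rotation": [0,0,0]},
])

```text
time: 4.02
position: [0.5457, -0.0857, 0.0712]
tool_rot: [1.03, 1.306, -1.026]
ft_force: [0.2, -0.3, -0.2]
grip_width: 0.008
```

```bash
python3 w.py
```

```text
mould xy mm [-23.4 -70.2]
t 4.02 pos [ 0.5457 -0.0857  0.0712] jawyaw -76.16 toolx [ 0.008 -0.003 -1.   ] F [ 0.2 -0.3 -0.2] w 0.008
d world mm [126.3 -49.3  -1.2] units tool [0.09 4.43 3.12] turn units [ 0.002  0.003 -0.004] deg [ 0.2  0.3 -0.4] j [ 0.54  0.27 -0.49  1.86  0.15  1.03 -1.34]
```

>>> play_rows([
  {"claw": 1,"linear": [0,0,-0.1],"rotation": [0,0,0]},
  {"claw": 1,"linear": [0,0,-0.1],"rotation": [0,0,0]},
  {"claw": 1,"linear": [0,0,0],"rotation": [0,0,0]},
])

```text
time: 4.27
position: [0.5436, -0.0839, 0.0714]
tool_rot: [1.026, 1.3, -1.029]
ft_force: [-0.1, 0.9, 0.2]
grip_width: 0.002
```

```bash
python3 w.py|cut -c1-150
```

```text
mould xy mm [-25.  -67.9]
t 4.27 pos [ 0.5436 -0.0839  0.0714] jawyaw -76.17 toolx [ 0.009 -0.01  -1.   ] F [-0.1  0.9  0.2] w 0.002
d world mm [128.4 -51.1  -1.4] units tool [0.12 4.5  3.21] turn units [ 0.002  0.007 -0.004] deg [ 0.2  0.7 -0.4] j [ 0.53  0.27 -0.49  1.87  0.16  1.
```

>>> play_rows([
  {"claw": 1,"linear": [0,0,-0.12],"rotation": [0,0,0]},
  {"claw": 1,"linear": [0,0,-0.12],"rotation": [0,0,0]},
  {"claw": 1,"linear": [0,0,-0.12],"rotation": [0,0,0]},
])

```text
time: 4.52
position: [0.5434, -0.0837, 0.0716]
tool_rot: [1.023, 1.288, -1.036]
ft_force: [3.6, -7.9, -1.4]
grip_width: 0.001
```

```bash
python3 w.py|cut -c1-150
```

```text
mould xy mm [-25.2 -67.7]
t 4.52 pos [ 0.5434 -0.0837  0.0716] jawyaw -76.47 toolx [ 0.014 -0.02  -1.   ] F [ 3.6 -7.9 -1.4] w 0.001
d world mm [128.6 -51.3  -1.6] units tool [0.17 4.52 3.2 ] turn units [-0.001  0.015 -0.005] deg [-0.1  1.3 -0.5] j [ 0.53  0.26 -0.49  1.87  0.17  1.
```

>>> play_rows([
  {"claw": 1,"linear": [0,0,0.5],"rotation": [0,0.015,-0.005]},
  {"claw": 1,"linear": [-0.5,0,0.3],"rotation": [0,0,0]},
  {"claw": 1,"linear": [-1,0,0],"rotation": [0,0,0]},
  {"claw": 1,"linear": [-1,0,0],"rotation": [0,0,0]},
  {"claw": 0.5,"linear": [-1,0,0],"rotation": [0,0,0]},
  {"claw": 0,"linear": [-1,0,0],"rotation": [0,0,0]},
  {"claw": 0,"linear": [-0.8,0,0],"rotation": [0,0,0]},
  {"claw": 0,"linear": [0,0,0],"rotation": [0,0,0]},
])

```text
time: 5.18
position: [0.5448, -0.0977, 0.2053]
tool_rot: [1.035, 1.333, -1.033]
ft_force: [0.6, -0.4, -0.5]
grip_width: 0.226
```

```bash
python3 -c "
from h import *
go((.55,.251,.2),1.503)"
```

```text
t 5.18 pos [ 0.5448 -0.0977  0.2053] jawyaw -76.29 toolx [-0.014  0.013 -1.   ] F [ 0.6 -0.4 -0.5] w 0.226
d world mm [  5.2 348.7  -5.3] units tool [  0.39   3.51 -13.5 ] turn units [ 0.195 -0.009  0.008] deg [17.6 -0.8  0.7] j [ 0.58  0.17 -0.49  1.69  0.07  1.32 -1.26]
```

>>> play_rows([
  {"claw": 0,"linear": [0,0,0],"rotation": [0.065,-0.009,0.008]},
  {"claw": 0,"linear": [0,0,0],"rotation": [0.065,0,0]},
  {"claw": 0,"linear": [0,0,0],"rotation": [0.065,0,0]},
  {"claw": 0,"linear": [0,-0.05,-0.9],"rotation": [0,0,0]},
  {"claw": 0,"linear": [0,-0.05,-0.9],"rotation": [0,0,0]},
  {"claw": 0,"linear": [0,-0.05,-0.9],"rotation": [0,0,0]},
  {"claw": 0,"linear": [0,-0.05,-0.9],"rotation": [0,0,0]},
  {"claw": 0,"linear": [0,-0.05,-0.9],"rotation": [0,0,0]},
  {"claw": 0,"linear": [0,-0.05,-0.9],"rotation": [0,0,0]},
  {"claw": 0,"linear": [0,-0.05,-0.9],"rotation": [0,0,0]},
])

```text
time: 6.02
position: [0.544, 0.0676, 0.1981]
tool_rot: [1.274, 1.181, -1.282]
ft_force: [0.8, -0.4, -0.3]
grip_width: 0.957
```

>>> play_rows([
  {"claw": 0,"linear": [0,-0.05,-0.9],"rotation": [0,0,0]},
  {"claw": 0,"linear": [0,-0.05,-0.9],"rotation": [0,0,0]},
  {"claw": 0,"linear": [0,-0.05,-0.9],"rotation": [0,0,0]},
  {"claw": 0,"linear": [0,-0.05,-0.7],"rotation": [0,0,0]},
  {"claw": 0,"linear": [0,0,0],"rotation": [0,0,0]},
])

```text
time: 6.43
position: [0.5398, 0.1673, 0.1936]
tool_rot: [1.264, 1.2, -1.28]
ft_force: [-0.8, -0.3, 0.8]
grip_width: 0.998
```

```bash
python3 -c "
from h import *
go((.55,.251,.2),1.503)"
```

```text
t 6.43 pos [0.5398 0.1673 0.1936] jawyaw -94.49 toolx [-0.025  0.014 -1.   ] F [-0.8 -0.3  0.8] w 0.998
d world mm [10.2 83.7  6.4] units tool [-0.22  0.14 -3.37] turn units [-0.007 -0.008  0.017] deg [-0.6 -0.7  1.5] j [ 0.23  0.23 -0.65  1.67  0.12  1.31 -2.09]
```

>>> play_rows([
  {"claw": 0,"linear": [-0.1,0.04,-0.9],"rotation": [-0.007,-0.008,0.017]},
  {"claw": 0,"linear": [0,0.04,-0.9],"rotation": [0,0,0]},
  {"claw": 0,"linear": [0,0.04,-0.9],"rotation": [0,0,0]},
  {"claw": 0,"linear": [0,0.04,-0.8],"rotation": [0,0,0]},
  {"claw": 0,"linear": [0,0,0],"rotation": [0,0,0]},
])

```text
time: 6.85
position: [0.5466, 0.2559, 0.1908]
tool_rot: [1.252, 1.181, -1.267]
ft_force: [-1.1, 0.5, -0.7]
grip_width: 0.994
```

Run:
```python
from h import *
go((.55,.251,.2),1.503)
W=cam('wrist');im=get_image('wrist');cv2.imwrite('pics/w1.png',im)
print(proj(W,[(.5507,.2518,.126),(.5507,.2518,.088),(.4909,.2559,.136)]))
```

```text
t 6.85 pos [0.5466 0.2559 0.1908] jawyaw -93.85 toolx [-0.009 -0.003 -1.   ] F [-1.1  0.5 -0.7] w 0.994
d world mm [ 3.4 -4.9  9.2] units tool [-0.37  0.15  0.19] turn units [0.    0.002 0.006] deg [0.  0.2 0.5] j [ 0.08  0.32 -0.69  1.59  0.2   1.32 -2.27]
[[323.48382743 249.7510664 ]
 [322.53157573 235.39549496]
 [323.30746561 340.90839692]]
```

View pics/w1.png

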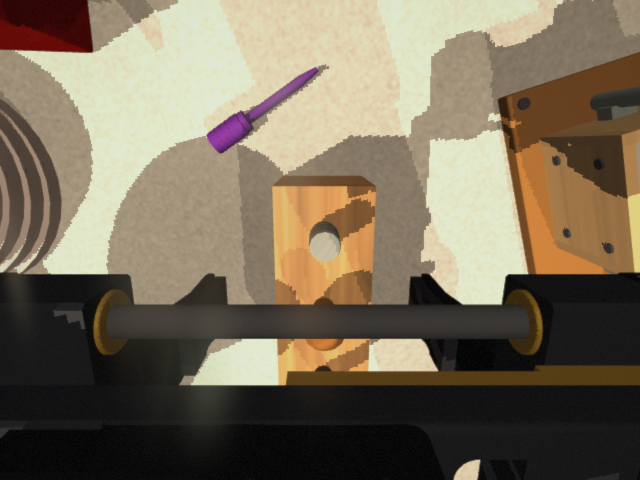

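The wrist view shows the grey pin head at (324,246), within 4 px of the prediction; the awl sits behind the gripper's bar and the purple one stands apart at (250,115). The pin is therefore at about (0.551, 0.251). Next I descend onto it.

>>> play_rows([
  {"claw": 0,"linear": [0.1,0.2,0.18],"rotation": [0,0,0.006]},
  {"claw": 0,"linear": [0.8,0,0],"rotation": [0,0,0]},
  {"claw": 0,"linear": [0.8,0,0],"rotation": [0,0,0]},
  {"claw": 0,"linear": [0.5,0,0],"rotation": [0,0,0]},
  {"claw": 0,"linear": [0,0,0],"rotation": [0,0,0]},
])

```text
time: 7.32
position: [0.5534, 0.2392, 0.1317]
tool_rot: [1.257, 1.163, -1.269]
ft_force: [0.2, -0.8, -0.4]
grip_width: 1.002
```

```bash
python3 -c "
from h import *
go((.551,.251,.099),1.503)"
```

```text
t 7.32 pos [0.5534 0.2392 0.1317] jawyaw -94.34 toolx [ 0.001 -0.011 -1.   ] F [ 0.2 -0.8 -0.4] w 1.002
d world mm [ -2.4  11.8 -32.7] units tool [ 1.3  -0.14 -0.48] turn units [-0.005  0.007 -0.001] deg [-0.5  0.7 -0.1] j [ 0.09  0.36 -0.66  1.66  0.24  1.21 -2.28]
```

>>> play_rows([
  {"claw": 0,"linear": [0,-0.1,-0.45],"rotation": [-0.005,0.007,0]},
  {"claw": 0,"linear": [0.5,0,0],"rotation": [0,0,0]},
  {"claw": 0,"linear": [0.5,0,0],"rotation": [0,0,0]},
  {"claw": 0,"linear": [0.2,0,0],"rotation": [0,0,0]},
  {"claw": 0,"linear": [0,0,0],"rotation": [0,0,0]},
])

```text
time: 7.73
position: [0.5534, 0.2486, 0.1001]
tool_rot: [1.263, 1.172, -1.259]
ft_force: [-0.3, -0.3, -0.3]
grip_width: 0.996
```

```bash
python3 -c "
from h import *
go((.551,.251,.099),1.503)"
```

```text
t 7.73 pos [0.5534 0.2486 0.1001] jawyaw -94.08 toolx [ 0.004 -0.    -1.   ] F [-0.3 -0.3 -0.3] w 0.996
d world mm [-2.4  2.4 -1.1] units tool [ 0.04 -0.1  -0.09] turn units [-0.002 -0.    -0.002] deg [-0.2 -0.  -0.2] j [ 0.07  0.39 -0.66  1.69  0.26  1.14 -2.3 ]
```

Good position. Closing the fingers.

>>> play_rows([
  {"claw": 0.4,"linear": [0,-0.08,-0.09],"rotation": [0,0,0]},
  {"claw": 0.6,"linear": [0,0,0],"rotation": [0,0,0]},
  {"claw": 1,"linear": [0,0,0],"rotation": [0,0,0]},
  {"claw": 1,"linear": [0,0,0],"rotation": [0,0,0]},
  {"claw": 1,"linear": [0,0,0],"rotation": [0,0,0]},
  {"claw": 1,"linear": [0,0,0],"rotation": [0,0,0]},
  {"claw": 1,"linear": [0,0,0],"rotation": [0,0,0]},
  {"claw": 1,"linear": [0,0,0],"rotation": [0,0,0]},
  {"claw": 1,"linear": [0,0,0],"rotation": [0,0,0]},
  {"claw": 1,"linear": [0,0,0],"rotation": [0,0,0]},
], newtons=25)

```text
time: 8.57
position: [0.5525, 0.2524, 0.1021]
tool_rot: [1.265, 1.171, -1.255]
ft_force: [0.3, -0.7, -0.2]
grip_width: 0.324
```

```bash
python3 -c "
from h import *
go((.551,.251,.099),1.503)"
```

```text
t 8.57 pos [0.5525 0.2524 0.1021] jawyaw -94.04 toolx [ 0.007  0.001 -1.   ] F [ 0.3 -0.7 -0.2] w 0.324
d world mm [-1.5 -1.4 -3.1] units tool [ 0.12 -0.06  0.06] turn units [-0.002 -0.001 -0.004] deg [-0.2 -0.1 -0.4] j [ 0.07  0.39 -0.66  1.69  0.26  1.14 -2.31]
```

>>> play_rows([
  {"claw": 1,"linear": [0.1,0,0.05],"rotation": [0,0,0]},
  {"claw": 1,"linear": [0,0,0],"rotation": [0,0,0]},
  {"claw": 1,"linear": [0,0,0],"rotation": [0,0,0]},
  {"claw": 1,"linear": [0,0,0],"rotation": [0,0,0]},
  {"claw": 1,"linear": [0,0,0],"rotation": [0,0,0]},
])

```text
time: 8.98
position: [0.5527, 0.2513, 0.0997]
tool_rot: [1.266, 1.171, -1.254]
ft_force: [1.0, 0.7, 0.9]
grip_width: 0.234
```

```bash
python3 -c "
from h import *
go((.551,.251,.25),1.503)"
```

```text
t 8.98 pos [0.5527 0.2513 0.0997] jawyaw -94.03 toolx [ 0.008  0.001 -1.   ] F [1.  0.7 0.9] w 0.234
d world mm [ -1.7  -0.3 150.3] units tool [-6.01 -0.02  0.  ] turn units [-0.002 -0.001 -0.005] deg [-0.1 -0.1 -0.4] j [ 0.07  0.39 -0.66  1.7   0.26  1.14 -2.31]
```

>>> play_rows([
  {"claw": 1,"linear": [-0.4,0,0],"rotation": [0,0,0]},
  {"claw": 1,"linear": [-0.6,0,0],"rotation": [0,0,0]},
  {"claw": 1,"linear": [-0.7,0,0],"rotation": [0,0,0]},
  {"claw": 1,"linear": [-0.8,0,0],"rotation": [0,0,0]},
  {"claw": 1,"linear": [-0.9,0,0],"rotation": [0,0,0]},
  {"claw": 1,"linear": [-0.9,0,0],"rotation": [0,0,0]},
  {"claw": 1,"linear": [-0.9,0,0],"rotation": [0,0,0]},
  {"claw": 1,"linear": [-0.4,0,0],"rotation": [0,0,0]},
  {"claw": 1,"linear": [0,0,0],"rotation": [0,0,0]},
])

```text
time: 9.73
position: [0.5513, 0.2501, 0.2476]
tool_rot: [1.265, 1.171, -1.255]
ft_force: [-0.1, 0.4, -0.1]
grip_width: 0.233
```

```bash
python3 -c "
from h import *
go((.465,-.033,.24),.238+np.pi/2)"
```

```text
t 9.73 pos [0.5513 0.2501 0.2476] jawyaw -94.0 toolx [ 0.007  0.001 -1.   ] F [-0.1  0.4 -0.1] w 0.233
d world mm [ -86.3 -283.1   -7.6] units tool [ 0.27 -2.65 11.54] turn units [-0.196 -0.    -0.005] deg [-17.6  -0.   -0.4] j [ 0.1   0.28 -0.69  1.52  0.18  1.4  -2.24]
```

>>> play_rows([
  {"claw": 1,"linear": [0,0,0],"rotation": [-0.065,0,-0.005]},
  {"claw": 1,"linear": [0,0,0],"rotation": [-0.065,0,0]},
  {"claw": 1,"linear": [0,0,0],"rotation": [-0.065,0,0]},
  {"claw": 1,"linear": [0,-0.5,0.85],"rotation": [0,0,0]},
  {"claw": 1,"linear": [0,-0.5,0.85],"rotation": [0,0,0]},
  {"claw": 1,"linear": [0,-0.5,0.85],"rotation": [0,0,0]},
  {"claw": 1,"linear": [0,-0.5,0.85],"rotation": [0,0,0]},
  {"claw": 1,"linear": [0,-0.5,0.85],"rotation": [0,0,0]},
  {"claw": 1,"linear": [0,-0.5,0.85],"rotation": [0,0,0]},
  {"claw": 1,"linear": [0,-0.5,0.85],"rotation": [0,0,0]},
])

```text
time: 10.57
position: [0.4964, 0.0838, 0.236]
tool_rot: [1.009, 1.34, -1.019]
ft_force: [0.0, -0.7, 0.4]
grip_width: 0.234
```

>>> play_rows([
  {"claw": 1,"linear": [0,-0.5,0.85],"rotation": [0,0,0]},
  {"claw": 1,"linear": [0,-0.5,0.85],"rotation": [0,0,0]},
  {"claw": 1,"linear": [0,-0.4,0.7],"rotation": [0,0,0]},
  {"claw": 1,"linear": [0,-0.3,0.5],"rotation": [0,0,0]},
  {"claw": 1,"linear": [0,0,0],"rotation": [0,0,0]},
])

```text
time: 10.98
position: [0.4675, -0.0085, 0.2296]
tool_rot: [1.01, 1.342, -1.034]
ft_force: [0.6, -1.4, -0.9]
grip_width: 0.234
```

```bash
python3 -c "
from h import *
go((.465,-.033,.225),.238+np.pi/2)"
```

```text
t 10.98 pos [ 0.4675 -0.0085  0.2296] jawyaw -75.34 toolx [-0.026  0.002 -1.   ] F [ 0.6 -1.4 -0.9] w 0.234
d world mm [ -2.5 -24.5  -4.6] units tool [ 0.18 -0.34  0.92] turn units [ 0.011 -0.005  0.016] deg [ 1.  -0.5  1.4] j [ 0.53 -0.03 -0.55  1.83 -0.02  1.36 -1.33]
```

>>> play_rows([
  {"claw": 1,"linear": [0.2,-0.2,0.5],"rotation": [0.011,-0.005,0.016]},
  {"claw": 1,"linear": [0.4,-0.1,0.4],"rotation": [0,0,0]},
  {"claw": 1,"linear": [0.3,0,0],"rotation": [0,0,0]},
  {"claw": 1,"linear": [0,0,0],"rotation": [0,0,0]},
])

```text
time: 11.32
position: [0.4645, -0.0312, 0.2027]
tool_rot: [1.033, 1.317, -1.032]
ft_force: [-0.0, 0.1, -0.3]
grip_width: 0.236
```

Run:
```python
from h import *
go((.465,-.033,.2),.238+np.pi/2)
def crop(im,x,y,w,h,s,g):
    c=cv2.resize(im[y:y+h,x:x+w],None,fx=s,fy=s,interpolation=cv2.INTER_CUBIC)
    c=np.clip((c/255.)**(1/g)*255,0,255).astype('uint8')
    for k in range(0,w,10): cv2.putText(c,str(x+k),(k*s,9),0,.33,(0,255,255),1)
    for k in range(10,h,10): cv2.putText(c,str(y+k),(0,k*s+4),0,.33,(0,255,255),1)
    return c
S,D=get_image('scene'),get_image('side')
cv2.imwrite('pics/scene2.png',S);cv2.imwrite('pics/side2.png',D)
cv2.imwrite('pics/ins.png',np.hstack([crop(S,318,195,66,94,6,1.7),crop(D,290,180,66,94,6,1.2)]))
s=get_state();p=np.array(s['position'])
for n in('scene','side'):
    C=cam(n);print(n,np.round(proj(C,[p-[0,0,.0867],p-[0,0,.0117],(.4654,-.033,.098)]),1))
```

```text
t 11.32 pos [ 0.4645 -0.0312  0.2027] jawyaw -76.34 toolx [-0.003  0.003 -1.   ] F [-0.   0.1 -0.3] w 0.236
d world mm [ 0.5 -1.8 -2.7] units tool [0.11 0.   0.07] turn units [ 0.    -0.002  0.002] deg [ 0.  -0.2  0.1] j [ 0.56 -0.04 -0.52  1.9  -0.03  1.29 -1.29]
scene [[351.1 233.2]
 [353.3 197.3]
 [349.9 241.4]]
side [[327.3 232.1]
 [326.9 206.1]
 [327.9 238.1]]
```

View pics/ins.png

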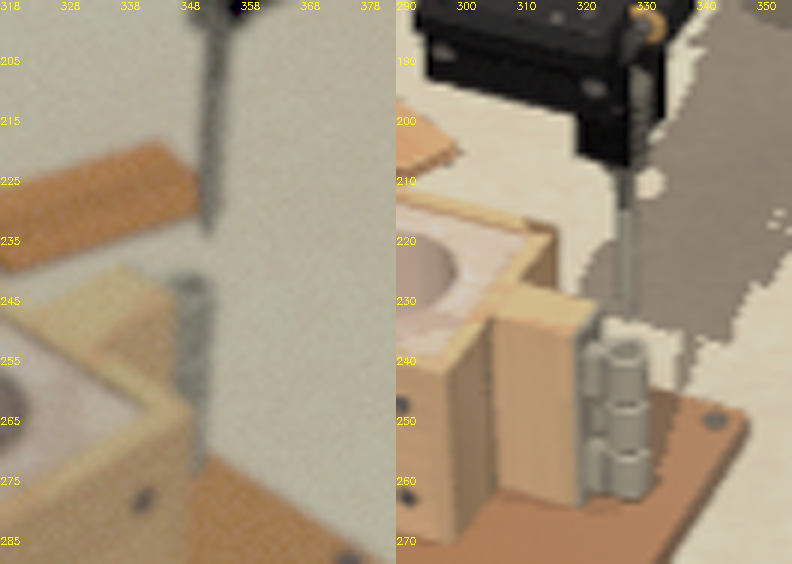

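The two-view crop shows the leaf shut and all three knuckles in line. The pin tip is at scene (352.8,234.3), side (328.7,233.0), and the knuckle mouth at scene (350,242), side (328.7,238).

Run:
```python
from h import *
S,D=cam('scene'),cam('side')
t,e=tri([(S,(352.8,234.3)),(D,(328.7,233.0))]);h,f=tri([(S,(350,242)),(D,(328.7,238))])
print(t,e,h,f,'hole-tip mm',np.round((h-t)*1e3,1))
s=get_state();R=cv2.Rodrigues(np.array(s['tool_rot'],float))[0];print('tool axes units',np.round(R.T@(h-t)/.025,2))
# pin axis tilt check: shank top
print(tri([(S,(354.6,202)),(D,(328.6,212))]))
```

```text
[ 0.46176261 -0.03125926  0.1147473 ] [array([-0.2, -0.6]), array([-0.2,  0.4])] [ 0.46454695 -0.03458464  0.09640411] [array([-0.2, -0.5]), array([-0.2,  0.4])] hole-tip mm [  2.8  -3.3 -18.3]
tool axes units [0.73 0.08 0.16]
(array([ 0.46046181, -0.03176414,  0.17918438]), [array([0.4, 0.9]), array([ 0.2, -0.7])])
```

>>> play_rows([
  {"claw": 1,"linear": [0.2,0.08,0.14],"rotation": [0,-0.002,0.002]},
  {"claw": 1,"linear": [0.1,0,0],"rotation": [0,0,0]},
  {"claw": 1,"linear": [0,0,0],"rotation": [0,0,0]},
])

```text
time: 11.67
position: [0.4696, -0.0315, 0.1962]
tool_rot: [1.03, 1.313, -1.025]
ft_force: [-0.5, 0.4, -0.1]
grip_width: 0.236
```

```bash
python3 -c "
from h import *
go((.4673,-.0345,.19),.238+np.pi/2)"
```

```text
t 11.67 pos [ 0.4696 -0.0315  0.1962] jawyaw -76.03 toolx [ 0.003  0.001 -1.   ] F [-0.5  0.4 -0.1] w 0.236
d world mm [-2.3 -3.  -6.2] units tool [ 0.25 -0.12  0.1 ] turn units [ 0.004 -0.    -0.002] deg [ 0.3 -0.  -0.2] j [ 0.55 -0.03 -0.53  1.9  -0.02  1.27 -1.29]
```

>>> play_rows([
  {"claw": 1,"linear": [0,-0.12,0.1],"rotation": [0.004,0,0]},
  {"claw": 1,"linear": [0,0,0],"rotation": [0,0,0]},
])

```text
time: 11.83
position: [0.4675, -0.034, 0.1961]
tool_rot: [1.034, 1.311, -1.029]
ft_force: [-0.7, 0.5, -0.5]
grip_width: 0.237
```

Run:
```python
from h import *
for k in range(4):
    go((.4673,-.0345,.19),.238+np.pi/2); S=get_image('scene');D=get_image('side')
cv2.imwrite('pics/scene3.png',S);cv2.imwrite('pics/side3.png',D)
```

```text
t 11.83 pos [ 0.4675 -0.034   0.1961] jawyaw -76.32 toolx [ 0.003  0.001 -1.   ] F [-0.7  0.5 -0.5] w 0.237
d world mm [-0.2 -0.5 -6.1] units tool [ 0.25 -0.01  0.02] turn units [ 0.    -0.    -0.002] deg [ 0.  -0.  -0.2] j [ 0.56 -0.04 -0.52  1.9  -0.02  1.27 -1.29]
t 11.93 pos [ 0.4679 -0.0335  0.1964] jawyaw -76.3 toolx [ 0.004  0.002 -1.   ] F [ 0.  -0.  -0.8] w 0.235
d world mm [-0.6 -1.  -6.4] units tool [ 0.26 -0.03  0.03] turn units [ 0.001 -0.    -0.003] deg [ 0.1 -0.  -0.2] j [ 0.56 -0.04 -0.52  1.9  -0.02  1.27 -1.29]
t 12.03 pos [ 0.4679 -0.0336  0.1964] jawyaw -76.3 toolx [ 0.004  0.002 -1.   ] F [0.5 0.6 0. ] w 0.234
d world mm [-0.6 -0.9 -6.4] units tool [ 0.26 -0.03  0.03] turn units [ 0.001 -0.    -0.003] deg [ 0.1 -0.  -0.2] j [ 0.56 -0.04 -0.52  1.9  -0.02  1.27 -1.29]
t 12.13 pos [ 0.4678 -0.0335  0.1963] jawyaw -76.29 toolx [ 0.004  0.002 -1.   ] F [-0.7 -0.1 -0. ] w 0.235
d world mm [-0.5 -1.  -6.3] units tool [ 0.25 -0.03  0.03] turn units [ 0.001 -0.    -0.003] deg [ 0.1 -0.  -0.2] j [ 0.56 -0.04 -0.52  1.9  -0.02  1.27 -1.29]
```

>>> play_rows([
  {"claw": 1,"linear": [0.15,-0.02,0.03],"rotation": [0,0,-0.002]},
  {"claw": 1,"linear": [0.2,0,0],"rotation": [0,0,0]},
  {"claw": 1,"linear": [0.2,0,0],"rotation": [0,0,0]},
  {"claw": 1,"linear": [0.2,0,0],"rotation": [0,0,0]},
  {"claw": 1,"linear": [0,0,0],"rotation": [0,0,0]},
])

```text
time: 12.65
position: [0.4674, -0.0345, 0.1755]
tool_rot: [1.032, 1.313, -1.031]
ft_force: [0.7, -0.8, -1.0]
grip_width: 0.231
```

Run:
```python
from h import *
go((.4673,-.0345,.11),.238+np.pi/2)
S=get_image('scene');D=get_image('side')
f=lambda im,x,y,g:np.clip((cv2.resize(im[y:y+70,x:x+50],None,fx=8,fy=8,interpolation=cv2.INTER_CUBIC)/255.)**(1/g)*255,0,255).astype('uint8')
cv2.imwrite('pics/ins2.png',np.hstack([f(S,326,210,1.8),f(D,304,205,1.3)]))
```

```text
t 12.65 pos [ 0.4674 -0.0345  0.1755] jawyaw -76.31 toolx [ 0.     0.001 -1.   ] F [ 0.7 -0.8 -1. ] w 0.231
d world mm [ -0.1   0.  -65.5] units tool [ 2.62 -0.   -0.  ] turn units [ 0.001 -0.    -0.   ] deg [ 0.1 -0.  -0. ] j [ 0.55 -0.02 -0.53  1.93 -0.01  1.23 -1.3 ]
```

View pics/ins2.png

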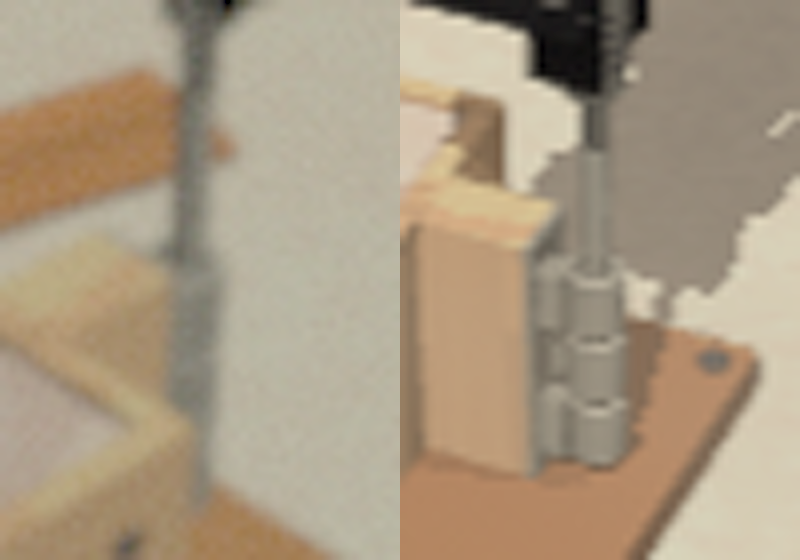

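The pin's tip has entered the top knuckle's mouth (side view ~(378,239)), with almost no force. Continuing down.

>>> play_rows([
  {"claw": 1,"linear": [0.2,-0.03,0],"rotation": [0,0,0]},
  {"claw": 1,"linear": [0.2,0,0],"rotation": [0,0,0]},
  {"claw": 1,"linear": [0.2,0,0],"rotation": [0,0,0]},
  {"claw": 1,"linear": [0.2,0,0],"rotation": [0,0,0]},
])

```text
time: 13.08
position: [0.4683, -0.0348, 0.1561]
tool_rot: [1.033, 1.309, -1.028]
ft_force: [0.6, 0.4, -0.6]
grip_width: 0.234
```

```bash
python3 -c "
from h import *
go((.4668,-.0345,.11),.238+np.pi/2)"
```

```text
t 13.08 pos [ 0.4683 -0.0348  0.1561] jawyaw -76.31 toolx [ 0.005  0.    -1.   ] F [ 0.6  0.4 -0.6] w 0.234
d world mm [ -1.5   0.3 -46.1] units tool [ 1.84 -0.06 -0.03] turn units [ 0.001  0.001 -0.003] deg [ 0.1  0.1 -0.3] j [ 0.55 -0.   -0.53  1.96 -0.    1.18 -1.31]
```

>>> play_rows([
  {"claw": 1,"linear": [0.2,-0.05,-0.01],"rotation": [0,0.001,-0.003]},
  {"claw": 1,"linear": [0.2,0,0],"rotation": [0,0,0]},
  {"claw": 1,"linear": [0.2,0,0],"rotation": [0,0,0]},
  {"claw": 1,"linear": [0.2,0,0],"rotation": [0,0,0]},
  {"claw": 1,"linear": [0.2,0,0],"rotation": [0,0,0]},
])

```text
time: 13.5
position: [0.4671, -0.0346, 0.1282]
tool_rot: [1.032, 1.314, -1.031]
ft_force: [-0.5, -0.5, -0.1]
grip_width: 0.234
```

```bash
python3 -c "
from h import *
go((.4668,-.0345,.11),.238+np.pi/2)"
```

```text
t 13.5 pos [ 0.4671 -0.0346  0.1282] jawyaw -76.3 toolx [-0.     0.001 -1.   ] F [-0.5 -0.5 -0.1] w 0.234
d world mm [ -0.3   0.1 -18.2] units tool [ 0.73 -0.01 -0.01] turn units [ 0.001 -0.001  0.   ] deg [ 0.1 -0.1  0. ] j [ 0.55  0.03 -0.53  1.99  0.02  1.13 -1.32]
```

>>> play_rows([
  {"claw": 1,"linear": [0.2,0,0],"rotation": [0,0,0]},
  {"claw": 1,"linear": [0.2,0,0],"rotation": [0,0,0]},
  {"claw": 1,"linear": [0.15,0,0],"rotation": [0,0,0]},
  {"claw": 1,"linear": [0.1,0,0],"rotation": [0,0,0]},
  {"claw": 1,"linear": [0.1,0,0],"rotation": [0,0,0]},
])

```text
time: 13.92
position: [0.4672, -0.0346, 0.1093]
tool_rot: [1.031, 1.314, -1.032]
ft_force: [-13.6, 0.6, 36.9]
grip_width: 0.229
```

```bash
python3 -c "
from h import *
go((.4668,-.0345,.11),.238+np.pi/2)"
```

```text
t 13.92 pos [ 0.4672 -0.0346  0.1093] jawyaw -76.31 toolx [-0.002  0.    -1.   ] F [-13.6   0.6  36.9] w 0.229
d world mm [-0.4  0.1  0.7] units tool [-0.03 -0.01 -0.01] turn units [ 0.001 -0.001  0.001] deg [ 0.1 -0.   0.1] j [ 0.54  0.05 -0.53  2.01  0.03  1.09 -1.34]
```

The collar is seated: TCP 0.1093 against the expected 0.1097, and 37 N of upward reaction. Easing off and releasing.

>>> play_rows([
  {"claw": 1,"linear": [-0.03,0,0],"rotation": [0,0,0]},
  {"claw": 0.3,"linear": [0,0,0],"rotation": [0,0,0]},
  {"claw": 0.3,"linear": [0,0,0],"rotation": [0,0,0]},
  {"claw": 0.3,"linear": [0,0,0],"rotation": [0,0,0]},
  {"claw": 0.3,"linear": [0,0,0],"rotation": [0,0,0]},
  {"claw": 0.3,"linear": [0,0,0],"rotation": [0,0,0]},
  {"claw": 0.3,"linear": [0,0,0],"rotation": [0,0,0]},
])

```text
time: 14.5
position: [0.4675, -0.0348, 0.1106]
tool_rot: [1.031, 1.313, -1.032]
ft_force: [-0.2, 0.1, 0.3]
grip_width: 0.604
```

```bash
python3 -c "
from h import *
go((.4668,-.0345,.16),.238+np.pi/2)"
```

```text
t 14.5 pos [ 0.4675 -0.0348  0.1106] jawyaw -76.31 toolx [-0.001 -0.    -1.   ] F [-0.2  0.1  0.3] w 0.604
d world mm [-0.7  0.3 49.4] units tool [-1.98 -0.03 -0.02] turn units [0.001 0.    0.001] deg [0.1 0.  0.1] j [ 0.54  0.05 -0.53  2.01  0.03  1.09 -1.34]
```

>>> play_rows([
  {"claw": 0.3,"linear": [-0.5,0,0],"rotation": [0,0,0]},
  {"claw": 0.3,"linear": [-0.8,0,0],"rotation": [0,0,0]},
  {"claw": 0.3,"linear": [-0.7,0,0],"rotation": [0,0,0]},
  {"claw": 0.3,"linear": [0,0.5,0],"rotation": [0,0,0]},
  {"claw": 0.3,"linear": [0,0.5,0],"rotation": [0,0,0]},
  {"claw": 0.3,"linear": [0,0.3,0],"rotation": [0,0,0]},
  {"claw": 0.3,"linear": [0,0,0],"rotation": [0,0,0]},
])

```text
time: 15.08
position: [0.4984, -0.0274, 0.161]
tool_rot: [1.03, 1.316, -1.036]
ft_force: [-0.4, -0.7, 0.5]
grip_width: 0.702
```

Run:
```python
from h import *
go((.4985,-.027,.08),.238+np.pi/2)
S=get_image('scene');D=get_image('side')
f=lambda im,x,y,g:np.clip((cv2.resize(im[y:y+85,x:x+65],None,fx=6,fy=6,interpolation=cv2.INTER_CUBIC)/255.)**(1/g)*255,0,255).astype('uint8')
cv2.imwrite('pics/seat.png',np.hstack([f(S,315,200,1.8),f(D,285,190,1.3)]))
```

```text
t 15.08 pos [ 0.4984 -0.0274  0.161 ] jawyaw -76.38 toolx [-0.005 -0.    -1.   ] F [-0.4 -0.7  0.5] w 0.702
d world mm [  0.1   0.4 -81. ] units tool [ 3.24  0.02 -0.01] turn units [-0.    -0.001  0.003] deg [-0.  -0.1  0.3] j [ 0.53  0.07 -0.54  1.88  0.04  1.2  -1.36]
```

View pics/seat.png

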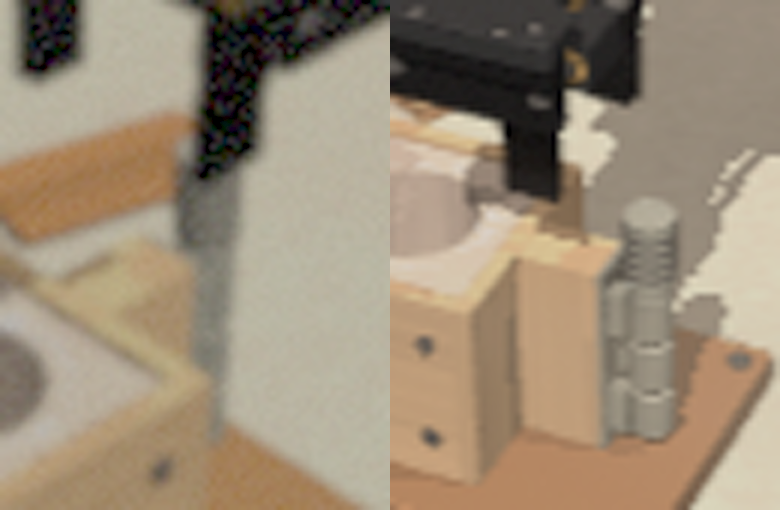

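The crop shows the pin standing upright with its collar on the top knuckle (side ~(393,238)) and the gripper clear above the flanges. Descending over the ear.

>>> play_rows([
  {"claw": 0.3,"linear": [0.6,0,0],"rotation": [0,0,0.003]},
  {"claw": 0.3,"linear": [0.6,0,0],"rotation": [0,0,0]},
  {"claw": 0.3,"linear": [0.4,0,0],"rotation": [0,0,0]},
  {"claw": 0.3,"linear": [0,0,0],"rotation": [0,0,0]},
])

```text
time: 15.52
position: [0.4946, -0.0285, 0.1185]
tool_rot: [1.031, 1.315, -1.036]
ft_force: [-0.7, -0.5, 0.0]
grip_width: 0.698
```

```bash
python3 -c "
from h import *
go((.4985,-.027,.08),.238+np.pi/2)"
```

```text
t 15.52 pos [ 0.4946 -0.0285  0.1185] jawyaw -76.43 toolx [-0.004 -0.    -1.   ] F [-0.7 -0.5  0. ] w 0.698
d world mm [  3.9   1.5 -38.5] units tool [ 1.54  0.17 -0.02] turn units [-0.001 -0.     0.003] deg [-0.1 -0.   0.2] j [ 0.52  0.11 -0.54  1.94  0.06  1.12 -1.38]
```

>>> play_rows([
  {"claw": 0.3,"linear": [0,0.16,0],"rotation": [0,0,0.003]},
  {"claw": 0.3,"linear": [0.4,0,0],"rotation": [0,0,0]},
  {"claw": 0.3,"linear": [0.4,0.03,0],"rotation": [0,0,0]},
  {"claw": 0.3,"linear": [0.4,0.03,0],"rotation": [0,0,0]},
  {"claw": 0.3,"linear": [0.25,0.02,0],"rotation": [0,0,0]},
  {"claw": 0.3,"linear": [0,0,0],"rotation": [0,0,0]},
])

```text
time: 16.02
position: [0.5008, -0.0275, 0.0796]
tool_rot: [1.034, 1.311, -1.032]
ft_force: [0.1, 0.3, 1.2]
grip_width: 0.7
```

```bash
python3 -c "
from h import *
go((.4985,-.027,.08),.238+np.pi/2)"
```

```text
t 16.02 pos [ 0.5008 -0.0275  0.0796] jawyaw -76.47 toolx [ 0.001  0.    -1.   ] F [0.1 0.3 1.2] w 0.7
d world mm [-2.3  0.5  0.4] units tool [-0.02 -0.08 -0.04] turn units [-0.001  0.    -0.001] deg [-0.1  0.  -0.1] j [ 0.51  0.17 -0.54  1.97  0.1   1.03 -1.41]
```

>>> play_rows([
  {"claw": 1,"linear": [0,-0.08,-0.03],"rotation": [0,0,0]},
  {"claw": 1,"linear": [0,0,0],"rotation": [0,0,0]},
  {"claw": 1,"linear": [0,0,0],"rotation": [0,0,0]},
  {"claw": 1,"linear": [0,0,0],"rotation": [0,0,0]},
  {"claw": 1,"linear": [0,0,0],"rotation": [0,0,0]},
  {"claw": 1,"linear": [0,0,0],"rotation": [0,0,0]},
  {"claw": 1,"linear": [0,0,0],"rotation": [0,0,0]},
  {"claw": 1,"linear": [0,0,0],"rotation": [0,0,0]},
], newtons=35)

```text
time: 16.68
position: [0.4989, -0.0264, 0.0801]
tool_rot: [1.034, 1.311, -1.031]
ft_force: [-0.9, -0.9, -1.8]
grip_width: 0.268
```

>>> play_rows([
  {"claw": 1,"linear": [0,0,0],"rotation": [0,0,0]},
  {"claw": 1,"linear": [0,0,0],"rotation": [0,0,0]},
  {"claw": 1,"linear": [0,0,0],"rotation": [0,0,0]},
  {"claw": 1,"linear": [0,0,0],"rotation": [0,0,0]},
  {"claw": 1,"linear": [0,0,0],"rotation": [0,0,0]},
  {"claw": 1,"linear": [0,0,0],"rotation": [0,0,0]},
])

```text
time: 17.18
position: [0.4989, -0.0264, 0.0801]
tool_rot: [1.034, 1.311, -1.031]
ft_force: [-0.1, -0.2, -0.0]
grip_width: 0.268
```

Run:
```python
from h import *
go((.4985,-.027,.08),.238+np.pi/2)
S=get_image('scene');D=get_image('side')
f=lambda im,x,y,g:np.clip((cv2.resize(im[y:y+100,x:x+75],None,fx=5,fy=5,interpolation=cv2.INTER_CUBIC)/255.)**(1/g)*255,0,255).astype('uint8')
cv2.imwrite('pics/end.png',np.hstack([f(S,310,190,1.8),f(D,280,180,1.5)]))
go((.4985,-.027,.08),.238+np.pi/2)
```

```text
t 17.18 pos [ 0.4989 -0.0264  0.0801] jawyaw -76.41 toolx [ 0.002  0.001 -1.   ] F [-0.1 -0.2 -0. ] w 0.268
d world mm [-0.4 -0.6 -0.1] units tool [ 0.   -0.02  0.02] turn units [-0.001 -0.    -0.001] deg [-0.  -0.  -0.1] j [ 0.51  0.16 -0.54  1.97  0.1   1.03 -1.41]
t 17.28 pos [ 0.4989 -0.0264  0.0801] jawyaw -76.41 toolx [ 0.002  0.001 -1.   ] F [-0.   1.2 -0.7] w 0.273
d world mm [-0.4 -0.6 -0.1] units tool [ 0.   -0.02  0.02] turn units [-0.001 -0.    -0.002] deg [-0.  -0.  -0.1] j [ 0.51  0.16 -0.54  1.97  0.1   1.03 -1.41]
```

View pics/end.png

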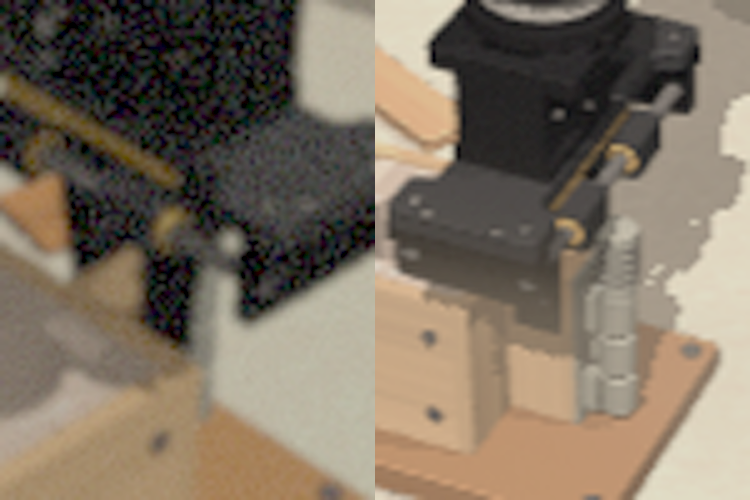

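The fingers hold the ear: the opening is 23.4 mm for a 24 mm ear. The pin stands upright and seated next to them (side ~(404,245)), clear of the fingers. Handing in.

```bash
python3 -c "
from bench import *
print(close_job())"
```

```text
the job is handed in; nothing more can be done
None
```

I shut the mould, put the pin in and let go of it. I then handed in at 17.3 s with the fingers still squeezing the two flanges, grip set to 35 N. The hand-in reports no verdict, so what follows is from my own readings.

- **Leaf:** pushed until it stopped moving, with about 8 N of reaction. The finger stopped within 0.5 mm of where a shut leaf should be, and the camera views showed all three knuckles in line. I did not measure the leaf angle directly at the end.
- **Pin:** taken from the rack's end hole, identified by its grey grooved cylindrical head. It went down with almost no force, and the collar seated at a tool height of 109.3 mm (109.7 mm expected). After release the pictures showed it upright and seated.
- **Seating force:** the reaction read 36.9 N upward at the wrist (about 39 N in all) before I eased off. This was the pin in the fingers pressing on the knuckle, with the limit for the arm or gripper body at 40 N and for the wrist at 120 N.
- **Flanges:** at the end the opening was 23.4 mm on the 24 mm ear, with almost no net force on the wrist and the fingers clear of the pin. The force on each flange cannot be read directly; it rests on the 35 N grip setting.
- **Measuring differences:** camera and robot positions disagreed by about 2–3 mm. For the insertion I used the offset between pin tip and hole measured in the same two pictures.
- **Other objects:** I kept clear of the other tools, the beakers, the rib and the purple look-alike, but did not re-measure them at the end.

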